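# Lock the gate of a casting mould with its yoke pin

### The job

Get the casting mould ready for a pour: swing its blue side gate fully shut so that the gate's lug lies between the two ears of the brass yoke, then take the red-headed lock pin from the pin block and pass it down through the upper ear, the eye of the lug and the lower ear until its collar sits flush on the yoke, and let go of it. The yoke was slid outwards along its slot when the last block was struck, so feel for its hole with the pin, ease it back until it is in line with the eye, and work gently, never forcing gate, yoke or pin. Leave the spare pins, the cast block and the jar where they are.

Things in the scene. Friction and masses are not known exactly. Their poses are not given: they have to be found in the camera images.
- mould: Fixed open-topped steel mould for a 154 mm square block, on a plywood base 12 mm thick. Origin: centre of the square, on the table; z up, x from the gate's hinge towards the yoke, y out through the gate side. Grey walls, tops 78 mm high, at x = -85..-77, x = 77..85 and y = -85..-77 mm; the fourth side (y = 79..87 mm) is the blue gate. A grey bracket at the +x +y corner carries the yoke.
- yoke_line (a point): Fixed point: where the yoke's pin holes must come, in line with the eye of the shut gate, at the top of the upper ear, 76.5 mm above the table (mould x = 114, y = 83 mm); axes as the mould's. The holes lie on a vertical line s from here along +x: s starts between 5 and 23 mm and is not reported. The yoke slides only along x (s = -3..23 mm), stiffly (6 N moves it), and stays where it is left.
- yoke_slot (a point): Fixed point: middle of the slot in the bracket face behind the yoke, 30 mm above the table (mould x = 122, y = 60 mm). The yoke in front of it has two level ears 46 (x) by 32 mm, 8 mm thick, one above the other (z = 68.5..76.5 and 48.5..56.5 mm), open towards the mould's +y and both x sides. Each ear has a vertical 14 mm hole at its centre.
- hinge (a point): The gate's vertical hinge axis, at mould x = -93 mm, y = 87 mm, 45 mm above the table. Fixed to the mould.
- gate (a joint): Angle of the blue gate in rad: 0 fully shut on its stop, growing to 1.3 as the free end swings out towards the mould's +y. The hinge is stiff (0.3 N m); the gate stays where it is left. It stops on a rubber seal that gives about 3 mm when pressed with 10 N at its free end and springs back. Panel 8 mm thick, 8..180 mm from the hinge axis, z = 14..78 mm; shut, its outer face lies at mould y = 87 mm.
- lug_eye (a point): Centre of the eye (vertical 14 mm hole) in the lug on the gate's free end, 207 mm from the hinge, 62.5 mm high; moves with the gate. The lug is a level plate 24 mm wide, z = 58.5..66.5 mm. Gate shut: axes as the mould's, the eye at mould x = 114, y = 83 mm, between the ears with 2 mm of air above and below, 14 mm under the top of the upper ear.
- lockpin: The lock pin, standing head up in a hole of the pin block. Origin at the tip of its nose, z along the pin to the head. Steel shank 12 mm thick, 46 mm long, its last 4 mm tapering to 9.5 mm at the tip; steel collar 24 mm wide, 46..51 mm from the tip; red cylindrical head 18 mm wide, 51..91 mm from the tip. 0.08 to 0.15 kg.
- collar (a point): Centre of the underside of the lock pin's collar, 46 mm from the tip. Flush when 14 mm above the eye's centre, on the upper ear.
- head (a point): Middle of the red head of the lock pin, 76 mm from the tip, where it is gripped.
- pinblock: Fixed wooden block 175 x 50 x 56 mm, long side along its x, origin at the centre of its underside. Three holes 15 mm wide and 51 mm deep in its top, in a row along x at -58, 0 and 58 mm, each with a pin whose collar rests on the top.
- spare_a: Spare pin with a black head, like the lock pin but with a shank only 28 mm long, standing in the pin block. Origin at its tip. Leave it there.
- spare_b: A second spare pin, the same as the first. Leave it there.
- castblock: Finished cast block, red and green, 150 x 150 x 67 mm on a black rubber mat 176 mm square, with a bent-bar handle up to 145 mm high; 2.8 kg. Origin: centre of its underside. Leave it.
- jar: Amber jar with a white lid, 64 mm in diameter, 90 mm tall. Origin: centre of its underside. Leave it.

How it is judged:
By the outcome, as a careful person would: the job done as asked, in the order asked, and still so for the second after the job is handed in, with the robot touching nothing.
It also fails if it takes over 67 s, if anything falls off the work surface, if the arm or the gripper's body presses on something with over 40 N, if the wrist force passes 120 N, or if a joint passes its speed limit or range.

### The arm

A 7-joint arm with a two-finger parallel gripper is mounted at the origin on the work surface. World frame = base frame: x ahead of the robot, y to its left, z up, the work surface at z = 0. Lengths are in mm, angles in rad, forces in N, time in s.
With the tool pointing down it reaches from about 400 to 850 mm from the base axis. Payload 10.4 kg.
Tool frame: the origin (TCP) lies on the centre line of the jaws, within the pads' length; the fingertips stand robot.finger_overhang ahead of it and the grasp point (between the pads) lies 6 mm ahead of it (robot.finger_overhang is the distance from the TCP to the fingertips, in mm); z points along the fingers, y is the line along which they close (so a half turn about z gives the same grasp; the last joint's range is limited). The gripper opens to 85 mm and grips with 20 to 120 N. Pads are 22 mm wide; open, the fingers measure 114 mm over their backs; the gripper's body (76 mm by 85 mm) begins 54 mm behind the grasp point. The pads swing forward as they close: fully open they stand 13 mm farther back than shut.
Start: joints at [-1.356, 0.332, -0.065, 1.46, 0.022, 1.35, -0.088], TCP at [147.213, 607.435, 256.338] pointing down, gripper open.
Joint ranges: [-2.6, 2.6], [-0.5, 2.12], [-1.47, 1.34], [0.16, 2.42], [-1.27, 4.41], [0.06, 2.06], [-2.6, 2.6]. Speed limits (rad/s): [2.22, 2.22, 2.79, 2.79, 3.14, 3.14, 3.14].

### API

Orientations are given as a unit quaternion [x, y, z, w].
In Python, from plant import status, imaging, ticket, robot gives the robot as it stands. The module is installed in compiled form; this text tells all that it offers.
- The arm moves only by the tool play_rows, never from a script. Its argument "commands" is a list of rows, each an object of numbers: "dx", "dy", "dz": the shift along the world's x, y, z each as a share of 300 mm, from -1 to 1; "ax", "ay", "az": the turn, a rotation vector about the world's x, y, z each as a share of 45 degrees, from -1 to 1. In form: [{"dx": .., "dy": .., "dz": .., "ax": .., "ay": .., "az": ..}, ...]. A call has 1 to 20 rows; each row is the pose to reach, as a shift and turn from the pose commanded when the call began; what a row does not reach only later rows make up. A row lasts 1/8 s, in which the tool goes at most 62.5 mm and 10.7 degrees, less where a joint would pass 70% of its speed; a pose out of reach is approached as far as the arm can. A call with a number of a shift or a turn outside -1 to 1 is refused whole. A call with a gripper value outside its range is refused whole. "grip" is the finger opening in mm, from 0 to 85.4, set as the call begins (left out, the last holds). The fingers move at their own pace and stop on an object; "newtons" is the grip in N (left out, the last holds). Time passes only in rows, so rows that repeat a pose let the fingers close. It gives the time, the measured TCP pose, the force, the opening and the grip force at its end, in the units of the state.
- status.get_obs(): the state, without advancing time (a new reading comes with each control period).
- imaging.read_camera(name): name is "scene" or "side" or "wrist"; returns the picture (384x512x3 uint8, red, green, blue); there is no depth.
- imaging.camera_info(name): a dict with "K" (3x3 intrinsics, pixels), "extrinsics" (4x4, takes a point from world to camera coordinates); the wrist camera has in their place "tool_from_camera" (4x4, takes a point from camera to tool coordinates, whose origin is the TCP and whose axes are the flange's). Camera axes: x right, y up, looking along -z (the intrinsics and any distortion apply to the point x, -y, -z); pixel columns grow to the right and rows downward; lengths in mm; the calibration is good to about 2 mm. The wrist camera is an equidistant fisheye: a pixel r from the principal point sees the ray r / f radians off the axis. A picture is of the moment at which its call begins: read the wrist's pose just before it. camera_info takes no time and is no camera call.
- ticket.job_done(): hands the job in; it is judged then, once.
The state is a dict: "time": time; "joints": joint angles; "dq": joint speeds; "joint_efforts": joint torques, N m; "position": TCP position; "ee_rot": TCP orientation; "wrist_force": force on the tool from outside, world axes, zero at the start; "wrist_torque": the same for the moment, N m; "grip_width": finger opening in mm; "grip_force": force on a finger pad.
Only numpy, scipy, OpenCV 4.12 (cv2) and the standard library are available. Lean on these libraries where they do the work, as an engineer would, in place of code of your own. Each camera call takes 0.05 s, during which the arm holds its last target. There are 200 camera calls.

## Working session

There is one attempt and no reset: what is moved stays moved. The work goes in short steps, Python scripts to look and compute and a tool call to move; the robot and the scene stay as the last step left them, time stands still between calls to the robot, and variables do not carry over. Pictures are saved under pics/ and viewed, at most 10 in all, crops included, and the job is handed in when it is done.

Besides the shell and the picture viewer there is one more tool, called after "Emit:" as name([rows], argument=value, ...), one row to a line, values as JSON. play_rows: Moves the arm, as the interface text tells. Its arguments: {"type":"object","properties":{"commands":{"type":"array","items":{"type":"object","properties":{"dx":{"type":"number"},"dy":{"type":"number"},"dz":{"type":"number"},"ax":{"type":"number"},"ay":{"type":"number"},"az":{"type":"number"}}}},"grip":{"type":"number"},"newtons":{"type":"number"}},"required":["commands"]}

```bash
mkdir -p pics
python3 - <<'E'
from plant import status, imaging, ticket, robot
import cv2,numpy as np
o=status.get_obs();print({k:np.round(v,3).tolist() for k,v in o.items()}, robot.finger_overhang)
for n in("scene","side","wrist"):
    im=imaging.read_camera(n);cv2.imwrite(f"pics/{n}0.png",im[:,:,::-1]);print(n,{k:np.round(v,4).tolist() if not isinstance(v,str) else v for k,v in imaging.camera_info(n).items()})
a=[cv2.imread(f"pics/{n}0.png") for n in("scene","side")]
E
```

```text
{'time': 0.0, 'joints': [-1.356, 0.333, -0.065, 1.461, 0.022, 1.35, -0.088], 'dq': [-0.002, -0.001, -0.0, -0.001, 0.001, -0.0, -0.0], 'joint_efforts': [0.0, -62.544, 0.05, -39.161, 0.016, 0.01, -0.0], 'position': [147.115, 607.072, 255.491], 'ee_rot': [0.119, 0.993, -0.001, -0.0], 'wrist_force': [0.145, 0.097, 1.139], 'wrist_torque': [-0.012, -0.036, 0.024], 'grip_force': 0.0, 'grip_width': 85.417} 25.0
scene {'K': [[353.701, 0.0, 255.6404], [0.0, 353.701, 194.5909], [0.0, 0.0, 1.0]], 'extrinsics': [[-0.0914, 0.9958, 0.01, 75.639], [-0.7569, -0.076, 0.6492, 368.1867], [0.6472, 0.0518, 0.7606, -1293.4474], [0.0, 0.0, 0.0, 1.0]]}
side {'K': [[369.628, 0.0, 255.1377], [0.0, 369.628, 194.4315], [0.0, 0.0, 1.0]], 'extrinsics': [[0.7033, -0.7108, 0.0128, -439.8134], [0.3442, 0.3562, 0.8687, -244.8377], [-0.622, -0.6066, 0.4952, -697.7026], [0.0, 0.0, 0.0, 1.0]]}
wrist {'K': [[297.3186, 0.0, 253.7683], [0.0, 297.3186, 191.5389], [0.0, 0.0, 1.0]], 'tool_from_camera': [[0.0005, 0.9605, 0.2783, 69.5648], [1.0, -0.0005, -0.0003, -0.4314], [-0.0001, 0.2783, -0.9605, -117.4246], [0.0, 0.0, 0.0, 1.0]]}
```

View pics/scene0.png

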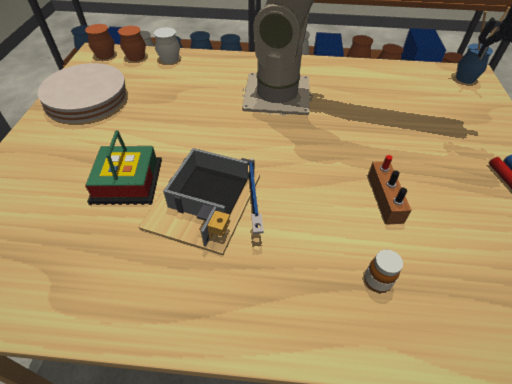

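View pics/side0.png

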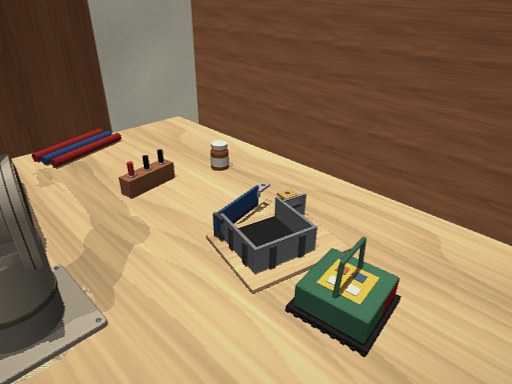

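View pics/wrist0.png

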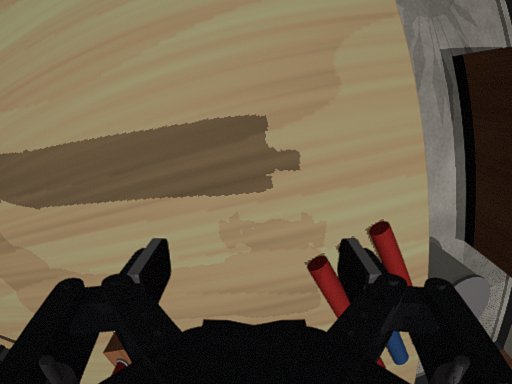

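Scene view: mould near (210,185), gate open from hinge (250,160) to lug (257,228), yoke (218,222). Pin block is at (388,192) with the red pin at (387,160), and the jar is at (383,270). I'll zoom in for corner pixels.

```bash
cat > h.py <<'E'
import numpy as np, cv2
from plant import status, imaging
from scipy.spatial.transform import Rotation as R
def cam(n):
    i=imaging.camera_info(n); return np.array(i["K"]),np.array(i["extrinsics"])
def ray(n,u,v):
    K,E=cam(n); d=np.array([(u-K[0,2])/K[0,0],-(v-K[1,2])/K[1,1],-1.])
    return -E[:3,:3].T@E[:3,3], E[:3,:3].T@d
def onplane(n,u,v,z):
    c,d=ray(n,u,v); return c+d*(z-c[2])/d[2]
def proj(n,p):
    K,E=cam(n); q=E[:3,:3]@np.array(p,float)+E[:3,3]
    return np.array([K[0,2]+K[0,0]*q[0]/-q[2], K[1,2]-K[1,1]*q[1]/-q[2]])
def two(u1,u2):
    c1,d1=ray("scene",*u1);c2,d2=ray("side",*u2)
    t=np.linalg.lstsq(np.c_[d1,-d2],c2-c1,rcond=None)[0]
    a,b=c1+d1*t[0],c2+d2*t[1]; return (a+b)/2,np.linalg.norm(a-b)
def wray(u,v,o=None):   # fisheye wrist ray in world
    i=imaging.camera_info("wrist");K=np.array(i["K"]);T=np.array(i["tool_from_camera"]);o=o or status.get_obs()
    x,y=u-K[0,2],v-K[1,2];r=np.hypot(x,y);th=r/K[0,0]
    d=np.array([np.sin(th)*x/r,-np.sin(th)*y/r,-np.cos(th)])
    Q=R.from_quat(o["ee_rot"]).as_matrix();return Q@T[:3,3]+o["position"],Q@T[:3,:3]@d
def wplane(u,v,z,o=None):
    c,d=wray(u,v,o); return c+d*(z-c[2])/d[2]
def wproj(p,o):
    i=imaging.camera_info("wrist");K=np.array(i["K"]);T=np.array(i["tool_from_camera"])
    Q=R.from_quat(o["ee_rot"]).as_matrix();q=T[:3,:3].T@(Q.T@(np.array(p,float)-o["position"])-T[:3,3])
    th=np.arccos(-q[2]/np.linalg.norm(q));k=K[0,0]*th/np.hypot(q[0],q[1]);return np.array([K[0,2]+k*q[0],K[1,2]-k*q[1]])
def mask(im,lo,hi):
    return cv2.inRange(cv2.cvtColor(im,cv2.COLOR_RGB2HSV),np.array(lo),np.array(hi))
E
python3 - <<'E'
from h import *
s=cv2.imread("pics/scene0.png");d=cv2.imread("pics/side0.png")
a=cv2.resize(s[140:260,135:275],None,fx=4,fy=4,interpolation=cv2.INTER_CUBIC)   # 560x480
cv2.imwrite("pics/z1.png",a)
for n,im in(("scene",s),("side",d)):
    rgb=im[:,:,::-1].copy()
    m=mask(rgb,(0,170,110),(6,255,255))|mask(rgb,(174,170,110),(180,255,255))
    N,l,st,c=cv2.connectedComponentsWithStats(m)
    print(n,[(st[i].tolist(),c[i].round(1).tolist()) for i in range(1,N) if st[i,4]>15])
E
```

```text
scene [([386, 155, 6, 5, 24], [388.8, 156.9]), ([492, 157, 20, 24, 165], [503.3, 167.2])]
side [([33, 129, 69, 28, 302], [66.8, 142.3]), ([52, 133, 68, 29, 298], [85.8, 147.0])]
```

View pics/z1.png

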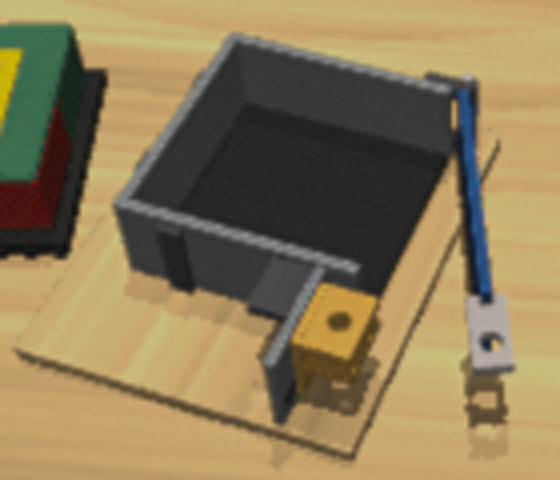

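The zoom shows the mould wall corners at crop (235,36) and (120,205). The yoke hole is at (340,320), the lug eye at (492,342) and the hinge at (465,88).

Run:
```python
from h import *
f=lambda x,y,z:onplane("scene",135+x/4-.4,140+y/4-.4,z)[:2]
A=f(235,36,78);B=f(119,206,78);C=f(359,269,78);H=f(465,88,78);Y=f(340,320,76.5);L=f(491,343,66.5)
for n,p in zip("ABCHYL",(A,B,C,H,Y,L)):print(n,p.round(1))
print("AB",np.linalg.norm(B-A),"BC",np.linalg.norm(C-B),"HL",np.linalg.norm(L-H))
# fit: A(-85,-85) B(85,-85) C(85,79ish)
P=np.array([[-85,-85],[85,-85],[85,79],[-93,87]]);W=np.array([A,B,C,H])
pc,wc=P.mean(0),W.mean(0);U=(P-pc).T@(W-wc);th=np.arctan2(U[0,1]-U[1,0],U[0,0]+U[1,1])
M=np.array([[np.cos(th),-np.sin(th)],[np.sin(th),np.cos(th)]]);t=wc-M@pc
print("yaw",th,"t",t.round(1),"res",(W-(P@M.T+t)).round(1).tolist())
inv=lambda p:M.T@(p-t)
print("yoke in mould",inv(Y),"lug",inv(L),"hinge w",M@[-93,87]+t)
l=inv(L)-[-93,87];print("gate angle",np.arctan2(l[1],l[0])-np.arctan2(-4,207),np.hypot(*l))
print("yokeline w",M@[114,83]+t)
print("pin head top",onplane("scene",388.8,156,91+5+5-5))
s=cv2.imread("pics/side0.png")[:,:,::-1].copy()
m=mask(s,(0,120,60),(10,255,255))[150:185,120:140];ys,xs=np.nonzero(m);print(xs.mean()+120,ys.mean()+150,len(xs),ys.min()+150,ys.max()+150)
s=cv2.imread("pics/scene0.png")[:,:,::-1].copy()
m=mask(s,(0,120,60),(10,255,255))[145:175,375:395];ys,xs=np.nonzero(m);print(xs.mean()+375,ys.mean()+145,len(xs),ys.min()+145,ys.max()+145)
```

```text
A [ 406.  -213.2]
B [ 567.3 -252.8]
C [602. -97.]
H [441.1 -49.2]
Y [ 639.6 -102.6]
L [640.2 -13.8]
AB 166.05679232478002 BC 159.65606489876285 HL 202.21368063917038
yaw -0.2404650098812105 t [ 506.3 -152.5] res [[2.5, 1.6], [-1.3, 2.6], [-5.6, -0.9], [4.4, -3.3]]
yoke in mould [117.60914875  80.26078138] lug [ 97.02159291 166.60947361] hinge w [436.66817148 -45.89652551]
gate angle 0.4160560446931138 206.02396476879392
yokeline w [636.75961286 -99.07937132]
pin head top [400.80180198 317.0146622   96.        ]
129.90243902439025 168.1707317073171 82 161 183
386.8279569892473 161.66666666666666 93 155 169
```

Emit:
play_rows([
  {"dx": 0.2, "dy": -0.2, "dz": 0},
  {"dx": 0.4, "dy": -0.45, "dz": 0},
  {"dx": 0.55, "dy": -0.65, "dz": 0},
  {"dx": 0.7, "dy": -0.85, "dz": 0},
  {"dx": 0.8, "dy": -0.95, "dz": 0},
  {"dx": 0.8, "dy": -0.95, "dz": 0},
  {"dx": 0.8, "dy": -0.95, "dz": 0},
], grip=0)

```text
validation failed for argument at $.co...
```

```bash
cat > w.py <<'E'
import sys
from h import *
o=status.get_obs();im=imaging.read_camera("wrist");n=sys.argv[1]
cv2.imwrite(f"pics/{n}.png",im[:,:,::-1]);np.save(f"pics/{n}.npy",{k:o[k] for k in("position","ee_rot")},allow_pickle=True)
print(o["time"],np.round(o["position"],1),np.round(o["ee_rot"],4),np.round(o["wrist_force"],1),o["grip_width"])
m=mask(im,(0,150,60),(8,255,255))|mask(im,(174,150,60),(180,255,255))
N,l,st,c=cv2.connectedComponentsWithStats(m)
print("red",[(st[i].tolist(),c[i].round(1).tolist()) for i in range(1,N) if st[i,4]>60])
E
python3 w.py w1
```

```text
0.15 [147.1 607.2 255.7] [ 1.186e-01  9.929e-01 -5.000e-04 -1.000e-04] [-0.   0.  -1.1] 85.33364892203852
red [([372, 226, 40, 60, 961], [391.0, 254.3]), ([309, 260, 41, 58, 1022], [331.0, 288.1])]
```

View pics/w1.png

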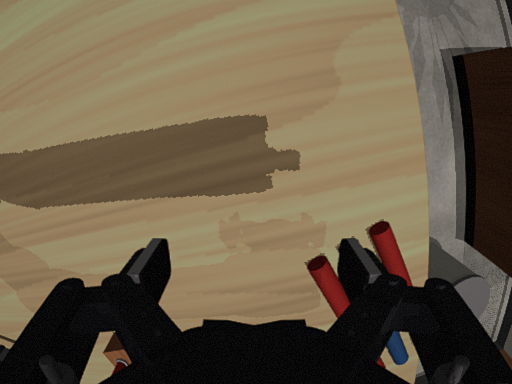

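The call was refused and the arm hasn't moved, so this is the same view as before. I'll resend with full rows.

Emit:
play_rows([
  {"dx": 0.2, "dy": -0.2, "dz": 0.0, "ax": 0.0, "ay": 0.0, "az": 0.0},
  {"dx": 0.4, "dy": -0.45, "dz": 0.0, "ax": 0.0, "ay": 0.0, "az": 0.0},
  {"dx": 0.55, "dy": -0.65, "dz": 0.0, "ax": 0.0, "ay": 0.0, "az": 0.0},
  {"dx": 0.7, "dy": -0.85, "dz": 0.0, "ax": 0.0, "ay": 0.0, "az": 0.0},
  {"dx": 0.8, "dy": -0.95, "dz": 0.0, "ax": 0.0, "ay": 0.0, "az": 0.0},
  {"dx": 0.8, "dy": -0.95, "dz": 0.0, "ax": 0.0, "ay": 0.0, "az": 0.0},
  {"dx": 0.8, "dy": -0.95, "dz": 0.0, "ax": 0.0, "ay": 0.0, "az": 0.0},
], grip=0)

```text
time: 1.08
position: [390.4, 318.2, 256.6]
ee_rot: [0.123, 0.992, -0.0, 0.001]
wrist_force: [-0.6, 0.4, 0.3]
grip_width: 0.1
grip_force: 0.0
```

```bash
python3 w.py w2
```

```text
1.075 [390.4 318.2 256.6] [ 1.227e-01  9.924e-01 -2.000e-04  5.000e-04] [-0.6  0.4  0.3] 0.05828968653153513
red [([503, 34, 9, 25, 123], [508.5, 43.7]), ([466, 52, 46, 173, 2052], [493.7, 122.1]), ([244, 185, 19, 27, 372], [252.8, 198.9])]
```

View pics/w2.png

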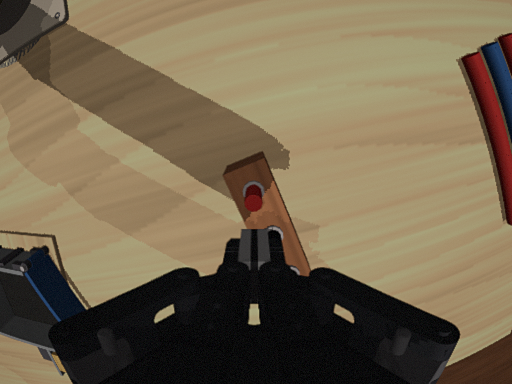

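The wrist view shows the pin block. The red head is at (253,199) with its top at about (254,205), and the block's right top edge runs from (268,155) to (308,268).

Run:
```python
from h import *
o=np.load("pics/w2.npy",allow_pickle=True).item()
print("head mid",wplane(252.8,198.9,81,o),"top",wplane(254,205,101,o),"collar",wplane(252.5,187,61,o))
a=wplane(268,157,56,o);b=wplane(306,265,56,o);print("edge dir",a,b,np.arctan2(*(b-a)[[1,0]]))
p,e=two((386.8,161.7),(129.9,168.2));print("two-view head mid",p,e)
```

```text
head mid [412.79370938 311.13041343  81.        ] top [412.94431776 312.35868754 101.        ] collar [405.65271257 312.52181171  61.        ]
edge dir [378.37078635 336.66774648  56.        ] [520.2506386  352.05926646  56.        ] 0.10806019389132179
two-view head mid [409.19413505 314.00671964  81.71885277] 1.7907538646233558
```

Emit:
play_rows([
  {"dx": 0.15, "dy": -0.2, "dz": -0.05, "ax": 0, "ay": 0, "az": 0},
  {"dx": 0.3, "dy": -0.4, "dz": -0.1, "ax": 0, "ay": 0, "az": 0},
  {"dx": 0.45, "dy": -0.6, "dz": -0.15, "ax": 0, "ay": 0, "az": 0},
  {"dx": 0.57, "dy": -0.8, "dz": -0.19, "ax": 0, "ay": 0, "az": 0},
  {"dx": 0.64, "dy": -0.92, "dz": -0.19, "ax": 0, "ay": 0, "az": 0},
  {"dx": 0.68, "dy": -0.97, "dz": -0.19, "ax": 0, "ay": 0, "az": 0},
  {"dx": 0.68, "dy": -0.97, "dz": -0.19, "ax": 0, "ay": 0, "az": 0},
  {"dx": 0.68, "dy": -0.97, "dz": -0.19, "ax": 0, "ay": 0, "az": 0},
  {"dx": 0.68, "dy": -0.97, "dz": -0.19, "ax": 0, "ay": 0, "az": 0},
])

```text
time: 2.25
position: [590.8, 33.7, 199.3]
ee_rot: [0.117, 0.993, 0.0, -0.0]
wrist_force: [0.0, 0.1, -0.8]
grip_width: -0.3
grip_force: 0.0
```

```bash
python3 w.py w3
```

```text
2.25 [590.8  33.7 199.3] [ 1.171e-01  9.931e-01  5.000e-04 -2.000e-04] [ 0.   0.1 -0.8] -0.2687309957759966
red []
```

View pics/w3.png

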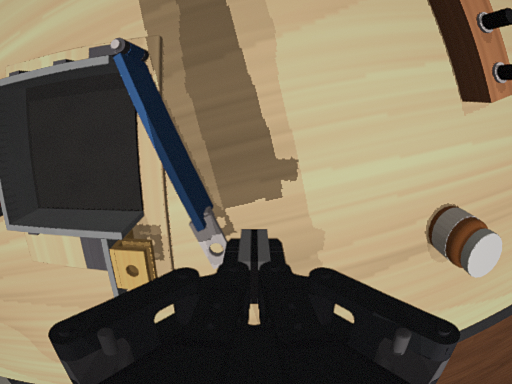

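The wrist view shows the hinge knuckle at (118,45), the lug eye at (217,247) and the yoke hole at (132,270). The gate's outer top edge runs from (133,47) to (206,212), and the near wall end is at about (143,218).

Run:
```python
from h import *
o=np.load("pics/w3.npy",allow_pickle=True).item()
H=wplane(118,45,80,o)[:2];L=wplane(217,247,66.5,o)[:2];Y=wplane(132,270,76.5,o)[:2]
B1=wplane(121,237,78,o)[:2];C=wplane(12,226,78,o)[:2];D=wplane(143,208,78,o)[:2]
print(dict(H=H,L=L,Y=Y,wallcorner=D),np.linalg.norm(L-H))
# wall outer-face near +x : line C..B1 gives yaw of y axis
d=B1-C;print("y dir yaw",np.arctan2(d[1],d[0])-np.pi/2)
c=cv2.resize(cv2.imread("pics/w3.png")[20:320,0:270],None,fx=2.2,fy=2,interpolation=cv2.INTER_CUBIC)
```

```text
{'H': array([438.72778047, -47.43769983]), 'L': array([638.40611919, -13.57212208]), 'Y': array([ 641.70064801, -103.54524648]), 'wallcorner': array([582.18704159, -66.16796891])} 202.52979116903262
y dir yaw -0.26063530300945237
```

Emit:
play_rows([
  {"dx": 0, "dy": 0, "dz": -0.15, "ax": 0, "ay": 0, "az": 0},
  {"dx": 0, "dy": 0, "dz": -0.3, "ax": 0, "ay": 0, "az": 0},
  {"dx": 0, "dy": 0, "dz": -0.43, "ax": 0, "ay": 0, "az": 0},
  {"dx": 0, "dy": -0.05, "dz": -0.43, "ax": 0, "ay": 0, "az": 0},
  {"dx": 0, "dy": -0.08, "dz": -0.43, "ax": 0, "ay": 0, "az": 0},
  {"dx": 0, "dy": -0.11, "dz": -0.43, "ax": 0, "ay": 0, "az": 0},
  {"dx": 0, "dy": -0.14, "dz": -0.43, "ax": 0, "ay": 0, "az": 0},
  {"dx": 0, "dy": -0.17, "dz": -0.43, "ax": 0, "ay": 0, "az": 0},
])

```text
time: 3.3
position: [591.8, -19.6, 71.1]
ee_rot: [0.118, 0.993, 0.001, 0.001]
wrist_force: [1.4, 2.5, 0.3]
grip_width: -0.2
grip_force: 1.1
```

Emit:
play_rows([
  {"dx": 0.0, "dy": -0.03, "dz": 0, "ax": 0, "ay": 0, "az": 0},
  {"dx": 0.005, "dy": -0.06, "dz": 0, "ax": 0, "ay": 0, "az": 0},
  {"dx": 0.01, "dy": -0.09, "dz": 0, "ax": 0, "ay": 0, "az": 0},
  {"dx": 0.01, "dy": -0.115, "dz": 0, "ax": 0, "ay": 0, "az": 0},
  {"dx": 0.01, "dy": -0.13, "dz": 0, "ax": 0, "ay": 0, "az": 0},
  {"dx": 0.01, "dy": -0.14, "dz": 0, "ax": 0, "ay": 0, "az": 0},
  {"dx": 0.01, "dy": -0.14, "dz": 0, "ax": 0, "ay": 0, "az": 0},
])

```text
time: 4.18
position: [594.2, -61.8, 70.4]
ee_rot: [0.119, 0.993, -0.0, 0.0]
wrist_force: [-0.0, 1.4, -0.3]
grip_width: -0.1
grip_force: 0.3
```

Emit:
play_rows([
  {"dx": 0.0, "dy": -0.01, "dz": 0, "ax": 0, "ay": 0, "az": 0},
  {"dx": 0.0, "dy": -0.015, "dz": 0, "ax": 0, "ay": 0, "az": 0},
  {"dx": 0.0, "dy": -0.02, "dz": 0, "ax": 0, "ay": 0, "az": 0},
  {"dx": 0.0, "dy": -0.025, "dz": 0, "ax": 0, "ay": 0, "az": 0},
  {"dx": 0.0, "dy": -0.025, "dz": 0, "ax": 0, "ay": 0, "az": 0},
])

```text
time: 4.8
position: [594.3, -69.3, 70.4]
ee_rot: [0.119, 0.993, -0.0, 0.0]
wrist_force: [0.2, 1.7, -0.3]
grip_width: 0.1
grip_force: 0.7
```

Emit:
play_rows([
  {"dx": 0.0, "dy": -0.004, "dz": 0, "ax": 0, "ay": 0, "az": 0},
  {"dx": 0.0, "dy": -0.008, "dz": 0, "ax": 0, "ay": 0, "az": 0},
  {"dx": 0.0, "dy": -0.012, "dz": 0, "ax": 0, "ay": 0, "az": 0},
  {"dx": 0.0, "dy": -0.012, "dz": 0, "ax": 0, "ay": 0, "az": 0},
])

```text
time: 5.3
position: [594.2, -72.8, 70.3]
ee_rot: [0.119, 0.993, -0.0, 0.0]
wrist_force: [-1.3, 1.6, 0.6]
grip_width: -0.2
grip_force: 0.7
```

Emit:
play_rows([
  {"dx": 0.0, "dy": -0.004, "dz": 0, "ax": 0, "ay": 0, "az": 0},
  {"dx": 0.0, "dy": -0.008, "dz": 0, "ax": 0, "ay": 0, "az": 0},
  {"dx": 0.0, "dy": -0.012, "dz": 0, "ax": 0, "ay": 0, "az": 0},
  {"dx": 0.0, "dy": -0.012, "dz": 0, "ax": 0, "ay": 0, "az": 0},
])

```text
time: 5.8
position: [594.1, -75.3, 70.2]
ee_rot: [0.118, 0.993, 0.001, -0.0]
wrist_force: [-1.3, 5.3, 0.4]
grip_width: -0.2
grip_force: 2.5
```

Emit:
play_rows([
  {"dx": 0.0, "dy": -0.004, "dz": 0, "ax": 0, "ay": 0, "az": 0},
  {"dx": 0.0, "dy": -0.007, "dz": 0, "ax": 0, "ay": 0, "az": 0},
  {"dx": 0.0, "dy": -0.007, "dz": 0, "ax": 0, "ay": 0, "az": 0},
  {"dx": 0.0, "dy": -0.007, "dz": 0, "ax": 0, "ay": 0, "az": 0},
])

```text
time: 6.3
position: [593.9, -76.2, 70.0]
ee_rot: [0.118, 0.993, 0.001, -0.001]
wrist_force: [-2.7, 8.5, 0.2]
grip_width: -0.1
grip_force: 4.0
```

Emit:
play_rows([
  {"dx": 0.0, "dy": 0.01, "dz": 0, "ax": 0, "ay": 0, "az": 0},
  {"dx": 0.0, "dy": 0.03, "dz": 0, "ax": 0, "ay": 0, "az": 0},
  {"dx": 0.0, "dy": 0.1, "dz": 0, "ax": 0, "ay": 0, "az": 0},
  {"dx": 0.0, "dy": 0.2, "dz": 0.12, "ax": 0, "ay": 0, "az": 0},
  {"dx": 0.0, "dy": 0.3, "dz": 0.25, "ax": 0, "ay": 0, "az": 0},
  {"dx": 0.0, "dy": 0.36, "dz": 0.35, "ax": 0, "ay": 0, "az": 0},
  {"dx": 0.0, "dy": 0.36, "dz": 0.4, "ax": 0, "ay": 0, "az": 0},
  {"dx": 0.0, "dy": 0.36, "dz": 0.4, "ax": 0, "ay": 0, "az": 0},
  {"dx": 0.0, "dy": 0.36, "dz": 0.4, "ax": 0, "ay": 0, "az": 0},
])

```text
time: 7.42
position: [593.7, 28.2, 189.0]
ee_rot: [0.119, 0.993, -0.0, -0.001]
wrist_force: [-1.3, -0.2, 0.5]
grip_width: 0.1
grip_force: 0.0
```

```bash
python3 w.py w4; python3 -c "
import cv2
a=cv2.imread('pics/w4.png')[30:310,0:270];cv2.imwrite('pics/w4z.png',cv2.resize(a,None,fx=2,fy=2,interpolation=cv2.INTER_CUBIC))"
```

```text
7.425 [593.7  28.2 189. ] [ 1.195e-01  9.928e-01 -5.000e-04 -8.000e-04] [-1.3 -0.2  0.5] 0.1498697332705154
red []
```

View pics/w4z.png

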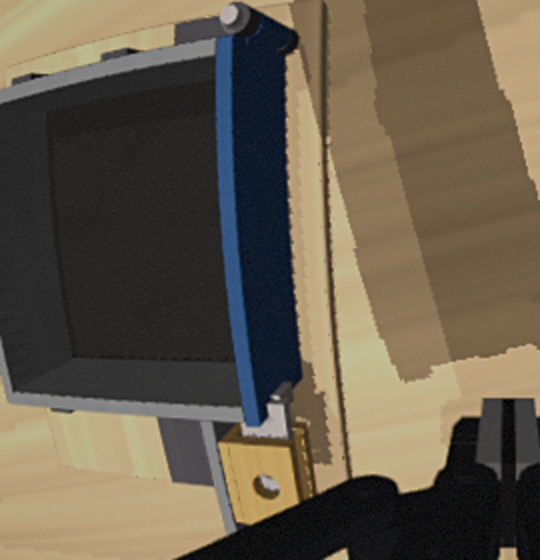

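The gate is shut with its lug between the ears. The yoke hole is at crop (267,486), the outer top edge of the gate runs (232,40)→(268,417), and the hinge top is at (236,17).

Run:
```python
from h import *
o=np.load("pics/w4.npy",allow_pickle=True).item()
f=lambda x,y,z:wplane(x/2-.25,30+y/2-.25,z,o)[:2]
Y=f(267,486,76.5);H=f(236,17,82);E0=f(232,40,78);E1=f(268,417,78);d=E1-E0;I1=f(245,424,78)
print("Y",Y,"H",H,"E0",E0,"E1",E1,"inner",I1,np.linalg.norm(d),"yaw",np.arctan2(d[1],d[0]))
for a in(-.23,-.24,-.25,-.26):
    e=np.array([np.cos(a),np.sin(a)]);n=np.array([-e[1],e[0]])
    print(a,"Y rel E1 (x,y)",(Y-E1)@e,(Y-E1)@n,"Y rel H",(Y-H)@e,(Y-H)@n)
```

```text
Y [ 641.8984513  -102.97508268] H [439.55497804 -46.5222524 ] E0 [447.1166347  -51.99997864] E1 [607.00879684 -86.46858705] inner [608.06667685 -99.57059165] 163.56524228151272 yaw -0.21232482673560038
-0.23 Y rel E1 (x,y) 37.73399406670033 -8.117763068393433 Y rel H 209.88501660269495 -8.836459803724846
-0.24 Y rel E1 (x,y) 37.81328366044963 -7.740023531922968 Y rel H 209.9628855646179 -6.7372027990507615
-0.25 Y rel E1 (x,y) 37.88879195734385 -7.3615099995493045 Y rel H 210.01975841295288 -4.63727207971107
-0.26 Y rel E1 (x,y) 37.96051140661622 -6.982260322310259 Y rel H 210.05562946046248 -2.5368776370277986
```

Emit:
play_rows([
  {"dx": -0.1, "dy": 0.18, "dz": 0.05, "ax": 0, "ay": 0, "az": 0},
  {"dx": -0.25, "dy": 0.37, "dz": 0.05, "ax": 0, "ay": 0, "az": 0},
  {"dx": -0.4, "dy": 0.55, "dz": 0.05, "ax": 0, "ay": 0, "az": 0},
  {"dx": -0.52, "dy": 0.74, "dz": 0.0, "ax": 0, "ay": 0, "az": 0},
  {"dx": -0.62, "dy": 0.86, "dz": -0.05, "ax": 0, "ay": 0, "az": 0},
  {"dx": -0.67, "dy": 0.93, "dz": -0.09, "ax": 0, "ay": 0, "az": 0},
  {"dx": -0.7, "dy": 0.96, "dz": -0.1, "ax": 0, "ay": 0, "az": 0},
  {"dx": -0.7, "dy": 0.96, "dz": -0.1, "ax": 0, "ay": 0, "az": 0},
  {"dx": -0.7, "dy": 0.96, "dz": -0.1, "ax": 0, "ay": 0, "az": 0},
  {"dx": -0.7, "dy": 0.96, "dz": -0.1, "ax": 0, "ay": 0, "az": 0},
], grip=45, newtons=100)

```text
time: 8.72
position: [385.3, 316.7, 160.7]
ee_rot: [0.12, 0.993, 0.0, 0.0]
wrist_force: [-0.6, 0.2, 0.3]
grip_width: 45.0
grip_force: 0.0
```

```bash
python3 w.py w5
python3 - <<'E'
from h import *
o=np.load("pics/w5.npy",allow_pickle=True).item()
im=cv2.imread("pics/w5.png")[:,:,::-1].copy()
m=mask(im,(0,150,40),(8,255,255))|mask(im,(174,150,40),(180,255,255));m[:,400:]=0
N,l,st,c=cv2.connectedComponentsWithStats(m);i=1+st[1:,4].argmax();ys,xs=np.nonzero(l==i)
print(st[i],c[i],"mid",wplane(*c[i],83,o))
for p in((410,313),(413,312),(408,313)):print([wproj([*p,z],o).round(1).tolist() for z in(61,101)])
cv2.imwrite("pics/w5z.png",cv2.resize(im[80:330,150:370,::-1],None,fx=2,fy=2))
E
```

```text
8.725 [385.3 316.7 160.7] [1.197e-01 9.928e-01 2.000e-04 3.000e-04] [-0.6  0.2  0.3] 44.98828472826411
red [([243, 222, 27, 44, 890], [255.9, 244.3])]
[243 222  27  44 943] [256.0699894  244.18345705] mid [411.77708931 311.58924971  83.        ]
[[257.1, 229.6], [257.7, 253.3]]
[[256.7, 233.2], [257.3, 257.4]]
[[256.5, 227.4], [257.0, 250.7]]
```

View pics/w5z.png

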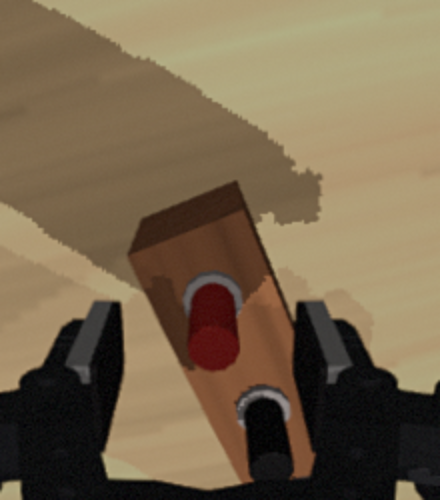

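The close view shows the red head's top centre at about (257,254), which puts the pin at (411,312). I'll go over it, descend and grip.

Emit:
play_rows([
  {"dx": 0.06, "dy": -0.01, "dz": 0, "ax": 0, "ay": 0, "az": 0},
  {"dx": 0.088, "dy": -0.016, "dz": 0, "ax": 0, "ay": 0, "az": 0},
  {"dx": 0.088, "dy": -0.016, "dz": -0.05, "ax": 0, "ay": 0, "az": 0},
  {"dx": 0.088, "dy": -0.016, "dz": -0.13, "ax": 0, "ay": 0, "az": 0},
  {"dx": 0.088, "dy": -0.016, "dz": -0.19, "ax": 0, "ay": 0, "az": 0},
  {"dx": 0.088, "dy": -0.016, "dz": -0.22, "ax": 0, "ay": 0, "az": 0},
  {"dx": 0.088, "dy": -0.016, "dz": -0.225, "ax": 0, "ay": 0, "az": 0},
  {"dx": 0.088, "dy": -0.016, "dz": -0.225, "ax": 0, "ay": 0, "az": 0},
])

```text
time: 9.78
position: [410.7, 313.0, 93.2]
ee_rot: [0.119, 0.993, 0.0, 0.0]
wrist_force: [1.0, -0.2, -0.1]
grip_width: 45.2
grip_force: 0.0
```

Emit:
play_rows([
  {"dx": 0, "dy": 0, "dz": 0, "ax": 0, "ay": 0, "az": 0},
  {"dx": 0, "dy": 0, "dz": 0, "ax": 0, "ay": 0, "az": 0},
  {"dx": 0, "dy": 0, "dz": 0, "ax": 0, "ay": 0, "az": 0},
  {"dx": 0, "dy": 0, "dz": 0, "ax": 0, "ay": 0, "az": 0},
], grip=10, newtons=100)

```text
time: 10.28
position: [410.9, 313.1, 93.6]
ee_rot: [0.119, 0.993, 0.001, 0.0]
wrist_force: [-1.1, -0.5, 6.1]
grip_width: 14.2
grip_force: 97.4
```

Emit:
play_rows([
  {"dx": 0, "dy": 0, "dz": 0.03, "ax": 0, "ay": 0, "az": 0},
  {"dx": 0, "dy": 0, "dz": 0.08, "ax": 0, "ay": 0, "az": 0},
  {"dx": 0, "dy": 0, "dz": 0.15, "ax": 0, "ay": 0, "az": 0},
  {"dx": 0, "dy": 0, "dz": 0.23, "ax": 0, "ay": 0, "az": 0},
  {"dx": 0, "dy": 0, "dz": 0.31, "ax": 0, "ay": 0, "az": 0},
  {"dx": 0, "dy": 0, "dz": 0.36, "ax": 0, "ay": 0, "az": 0},
  {"dx": 0, "dy": 0, "dz": 0.36, "ax": 0, "ay": 0, "az": 0},
  {"dx": 0, "dy": 0, "dz": 0.36, "ax": 0, "ay": 0, "az": 0},
])

```text
time: 11.28
position: [410.2, 312.6, 200.1]
ee_rot: [0.119, 0.993, -0.0, -0.0]
wrist_force: [-0.4, 0.4, -1.9]
grip_width: 14.7
grip_force: 97.5
```

```bash
python3 w.py w6
python3 - <<'E'
from h import *
a=cv2.imread("pics/w6.png")[150:350,150:360]
cv2.imwrite("pics/s6.png",cv2.resize(a,None,fx=3,fy=3)[:600])
E
```

```text
11.275 [410.2 312.6 200.1] [ 1.186e-01  9.929e-01 -4.000e-04 -4.000e-04] [-0.4  0.4 -1.9] 14.721997927105676
red [([492, 36, 20, 62, 575], [504.6, 58.4]), ([237, 224, 34, 67, 1895], [253.9, 258.7])]
```

View pics/s6.png

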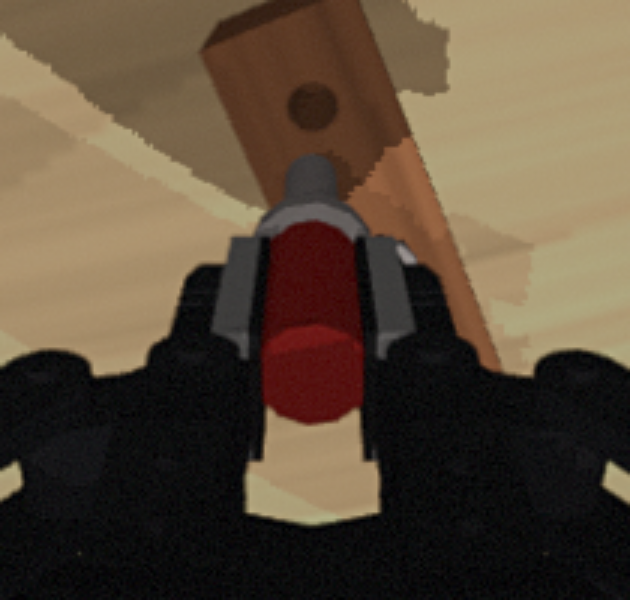

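The red pin is held upright and its hole in the block is empty. Head top is at (254.3,275) and the nose at (254.7,203). From here on I'll work by numbers and touch.

Run:
```python
from h import *
o=np.load("pics/w6.npy",allow_pickle=True).item();p=o["position"]
print("top off",wplane(254.3,275,p[2]+7.4,o)-p,"tip off",wplane(254.7,204,p[2]-83.6,o)-p)
for z in(7.4,-32.6,-83.6): print(z,wproj(p+np.array([0,0,z]),o))
im=cv2.imread("pics/w6.png")[:,:,::-1].copy()
m=mask(im,(0,150,40),(8,255,255));N,l,st,c=cv2.connectedComponentsWithStats(m);print([s.tolist() for s in st if 500<s[4]<5000])
```

```text
top off [-0.19425501 -0.10024376  7.4       ] tip off [ -2.02242643   0.71634716 -83.6       ]
7.4 [254.63086996 275.31940372]
-32.6 [254.49686474 236.82558312]
-83.6 [254.38802702 206.82813705]
[[488, 35, 24, 62, 663], [237, 224, 34, 67, 1669]]
```

Emit:
play_rows([
  {"dx": 0.06, "dy": -0.12, "dz": 0, "ax": 0, "ay": 0, "az": 0},
  {"dx": 0.15, "dy": -0.28, "dz": 0, "ax": 0, "ay": 0, "az": 0},
  {"dx": 0.25, "dy": -0.44, "dz": 0, "ax": 0, "ay": 0, "az": 0},
  {"dx": 0.35, "dy": -0.61, "dz": 0, "ax": 0, "ay": 0, "az": 0},
  {"dx": 0.45, "dy": -0.8, "dz": 0, "ax": 0, "ay": 0, "az": 0},
  {"dx": 0.45, "dy": -0.8, "dz": 0, "ax": 0, "ay": 0, "az": 0},
])

```text
time: 12.08
position: [546.7, 67.0, 200.1]
ee_rot: [0.123, 0.992, -0.001, -0.0]
wrist_force: [-1.6, 0.0, -1.2]
grip_width: 14.4
grip_force: 97.6
```

Emit:
play_rows([
  {"dx": 0.1, "dy": -0.16, "dz": 0, "ax": 0, "ay": 0, "az": 0},
  {"dx": 0.2, "dy": -0.34, "dz": 0, "ax": 0, "ay": 0, "az": 0},
  {"dx": 0.27, "dy": -0.47, "dz": 0, "ax": 0, "ay": 0, "az": 0},
  {"dx": 0.31, "dy": -0.56, "dz": -0.03, "ax": 0, "ay": 0, "az": 0},
  {"dx": 0.32, "dy": -0.585, "dz": -0.06, "ax": 0, "ay": 0, "az": 0},
  {"dx": 0.32, "dy": -0.585, "dz": -0.09, "ax": 0, "ay": 0, "az": 0},
  {"dx": 0.32, "dy": -0.585, "dz": -0.1, "ax": 0, "ay": 0, "az": 0},
  {"dx": 0.32, "dy": -0.585, "dz": -0.1, "ax": 0, "ay": 0, "az": 0},
])

```text
time: 13.08
position: [641.5, -101.2, 170.8]
ee_rot: [0.118, 0.993, 0.0, -0.0]
wrist_force: [0.0, 0.4, -1.8]
grip_width: 14.6
grip_force: 97.7
```

```bash
python3 w.py w7
python3 - <<'E'
from h import *
o=np.load("pics/w7.npy",allow_pickle=True).item();p=o["position"]
im=cv2.imread("pics/w7.png")[:,:,::-1].copy()
cv2.imwrite("pics/w7z.png",cv2.resize(im[150:300,170:340,::-1],None,fx=4,fy=4))
for q in((641.9,-103),(636.6,-103)):print(wproj([*q,76.5],o))
h=cv2.cvtColor(im,cv2.COLOR_RGB2HSV)
m=mask(im,(14,110,90),(26,255,255));m=cv2.morphologyEx(m,cv2.MORPH_OPEN,np.ones((3,3)))
N,l,st,c=cv2.connectedComponentsWithStats(m);print([(s.tolist(),x.round(1).tolist()) for s,x in zip(st,c) if 100<s[4]<20000])
E
```

```text
13.075 [ 641.5 -101.2  170.8] [ 1.178e-01  9.930e-01  4.000e-04 -2.000e-04] [ 0.   0.4 -1.8] 14.56300687438156
red [([0, 85, 41, 78, 889], [22.2, 125.4]), ([237, 223, 34, 68, 1959], [253.6, 258.2])]
[252.00079116 203.17540399]
[250.3285625  196.61103681]
[([221, 165, 52, 67, 2143], [243.7, 194.4])]
```

Run:
```python
from h import *
o=np.load("pics/w7.npy",allow_pickle=True).item()
im=cv2.imread("pics/w7.png")[:,:,::-1].copy()
h=cv2.cvtColor(im,cv2.COLOR_RGB2HSV)
for v in range(158,240,3):print(v,"".join("#" if 12<=a[0]<=28 and a[1]>110 and a[2]>150 else "+" if 12<=a[0]<=28 and a[1]>110 and a[2]>90 else "-" if a[2]<60 else "w" if a[1]<60 else "." for a in h[v,206:300:1]))
a=-.25
for s in(3,6,9,12):
    Rm=np.array([[np.cos(a),-np.sin(a)],[np.sin(a),np.cos(a)]]);L=np.array([636.6,-103])
    print(s,[wproj([*(L+Rm@[s+dx,dy]),76.5],o).round(0).tolist() for dx,dy in((-23,-16),(-23,16),(23,-16),(23,16),(0,0))])
```

```text
158 wwwwwwwwwwwwwwwwwwwwwwwwwwwwwwwwwwwwwww...........wwwwwwwwwww.................................
161 ----wwwwwwwwww-------.....+..wwwwwwwwwwwwwwwwwwwwwwwwwwwwwwww.................................
164 ----wwwwwwwwww------.........wwwwwwwwwwwwwwwwwwwwwwwwwwwwwwww.................................
167 ----wwwwwwwwww-----.+++++++.+wwwwwwwwwwwwwwwwwwwwwwwwwwwwwwww...+.............................
170 ----wwwwwwwwww---.++++++.+#++wwwwwwwwwwwwwwwwwwwwwwwwwwwwwww.+++++............................
173 ----wwwwwwwwww--.++++++.+++++...++++++++..+++++...................+...........................
176 ----wwwwwwwwww-++++++++++++++++++++++++++++++++++++++++++++++++++++...........................
179 ----wwwwwwwwww-++++++++++++++++++++++++++++++++++++++++++++++++++++...........................
182 ----wwwwwwwwww-++++++++++++++++++++++++++++++++++++++++++++++++++++...........................
185 ----wwwwwwwwww-++++++++++++++++++++++++++++++++++++++++++++++++++++...........................
188 -----wwwwwwwww-++++++++++++++++++++++++++++++++++++++++++++++++++++...........................
191 -----ww
[... 1304 characters left out ...]
wwwwww----............................----wwwwwwwwww..................
233 .......wwwwwwww-----wwwwwwwwww----............................-----wwwwwwwww..................
236 ........wwwwwwww---wwwwwwwwww-----............................-----wwwwwwwwww.................
239 ........w----------wwwwwwwwww-----............................-----wwwwwwwwwww--------........
3 [[229.0, 170.0], [273.0, 171.0], [229.0, 228.0], [271.0, 229.0], [250.0, 200.0]]
6 [[229.0, 174.0], [272.0, 175.0], [229.0, 232.0], [270.0, 232.0], [250.0, 204.0]]
9 [[229.0, 178.0], [272.0, 179.0], [229.0, 235.0], [270.0, 236.0], [250.0, 208.0]]
12 [[229.0, 182.0], [272.0, 183.0], [230.0, 239.0], [270.0, 239.0], [250.0, 212.0]]
```

Emit:
play_rows([
  {"dx": 0.003, "dy": -0.004, "dz": 0, "ax": 0, "ay": 0, "az": 0},
  {"dx": 0.003, "dy": -0.004, "dz": -0.015, "ax": 0, "ay": 0, "az": 0},
  {"dx": 0.003, "dy": -0.004, "dz": -0.03, "ax": 0, "ay": 0, "az": 0},
  {"dx": 0.003, "dy": -0.004, "dz": -0.03, "ax": 0, "ay": 0, "az": 0},
])

```text
time: 13.62
position: [642.2, -103.8, 161.2]
ee_rot: [0.119, 0.993, 0.0, -0.001]
wrist_force: [0.2, -0.3, -1.7]
grip_width: 14.4
grip_force: 97.7
```

Emit:
play_rows([
  {"dx": 0, "dy": 0, "dz": -0.007, "ax": 0, "ay": 0, "az": 0},
  {"dx": 0, "dy": 0, "dz": -0.014, "ax": 0, "ay": 0, "az": 0},
  {"dx": 0, "dy": 0, "dz": -0.014, "ax": 0, "ay": 0, "az": 0},
])

```text
time: 14.0
position: [642.4, -103.8, 157.4]
ee_rot: [0.119, 0.993, 0.0, -0.0]
wrist_force: [-0.7, -0.5, -1.3]
grip_width: 14.3
grip_force: 97.7
```

Emit:
play_rows([
  {"dx": 0, "dy": 0, "dz": -0.006, "ax": 0, "ay": 0, "az": 0},
  {"dx": 0, "dy": 0, "dz": -0.012, "ax": 0, "ay": 0, "az": 0},
  {"dx": 0, "dy": 0, "dz": -0.012, "ax": 0, "ay": 0, "az": 0},
])

```text
time: 14.38
position: [642.4, -103.8, 153.8]
ee_rot: [0.119, 0.993, 0.0, -0.0]
wrist_force: [0.2, 1.2, -0.4]
grip_width: 14.3
grip_force: 97.7
```

Emit:
play_rows([
  {"dx": 0, "dy": 0, "dz": -0.005, "ax": 0, "ay": 0, "az": 0},
  {"dx": -0.004, "dy": 0.001, "dz": -0.005, "ax": 0, "ay": 0, "az": 0},
  {"dx": -0.008, "dy": 0.002, "dz": -0.005, "ax": 0, "ay": 0, "az": 0},
  {"dx": -0.012, "dy": 0.003, "dz": -0.005, "ax": 0, "ay": 0, "az": 0},
  {"dx": -0.016, "dy": 0.004, "dz": -0.005, "ax": 0, "ay": 0, "az": 0},
  {"dx": -0.016, "dy": 0.004, "dz": -0.005, "ax": 0, "ay": 0, "az": 0},
])

```text
time: 15.12
position: [638.6, -102.8, 152.9]
ee_rot: [0.119, 0.993, -0.0, 0.001]
wrist_force: [5.9, -1.5, -4.8]
grip_width: 14.4
grip_force: 97.5
```

Emit:
play_rows([
  {"dx": -0.003, "dy": 0.001, "dz": 0, "ax": 0, "ay": 0, "az": 0},
  {"dx": -0.005, "dy": 0.001, "dz": 0, "ax": 0, "ay": 0, "az": 0},
  {"dx": -0.005, "dy": 0.001, "dz": -0.005, "ax": 0, "ay": 0, "az": 0},
  {"dx": -0.005, "dy": 0.001, "dz": -0.01, "ax": 0, "ay": 0, "az": 0},
  {"dx": -0.005, "dy": 0.001, "dz": -0.01, "ax": 0, "ay": 0, "az": 0},
])

```text
time: 15.75
position: [637.3, -102.4, 150.3]
ee_rot: [0.119, 0.993, 0.0, 0.001]
wrist_force: [5.9, -0.6, -0.2]
grip_width: 14.6
grip_force: 97.6
```

Emit:
play_rows([
  {"dx": 0, "dy": 0, "dz": -0.005, "ax": 0, "ay": 0, "az": 0},
  {"dx": 0, "dy": 0, "dz": -0.008, "ax": 0, "ay": 0, "az": 0},
  {"dx": 0, "dy": 0, "dz": -0.008, "ax": 0, "ay": 0, "az": 0},
])

```text
time: 16.12
position: [637.4, -102.5, 148.0]
ee_rot: [0.119, 0.993, 0.0, 0.002]
wrist_force: [5.8, -1.3, 0.6]
grip_width: 14.6
grip_force: 97.6
```

Emit:
play_rows([
  {"dx": 0, "dy": 0, "dz": -0.005, "ax": 0, "ay": 0, "az": 0},
  {"dx": 0, "dy": 0, "dz": -0.01, "ax": 0, "ay": 0, "az": 0},
  {"dx": 0, "dy": 0, "dz": -0.01, "ax": 0, "ay": 0, "az": 0},
])

```text
time: 16.5
position: [637.3, -102.5, 145.0]
ee_rot: [0.119, 0.993, 0.0, 0.001]
wrist_force: [4.4, -1.2, 2.0]
grip_width: 14.2
grip_force: 97.6
```

Emit:
play_rows([
  {"dx": 0, "dy": 0, "dz": -0.004, "ax": 0, "ay": 0, "az": 0},
  {"dx": 0, "dy": 0, "dz": -0.007, "ax": 0, "ay": 0, "az": 0},
  {"dx": 0, "dy": 0, "dz": -0.007, "ax": 0, "ay": 0, "az": 0},
])

```text
time: 16.88
position: [637.0, -102.4, 142.7]
ee_rot: [0.119, 0.993, 0.0, 0.001]
wrist_force: [5.5, -0.9, 1.3]
grip_width: 14.3
grip_force: 97.6
```

Emit:
play_rows([
  {"dx": 0, "dy": 0, "dz": -0.007, "ax": 0, "ay": 0, "az": 0},
  {"dx": 0, "dy": 0, "dz": -0.014, "ax": 0, "ay": 0, "az": 0},
  {"dx": 0, "dy": 0, "dz": -0.02, "ax": 0, "ay": 0, "az": 0},
  {"dx": 0, "dy": 0, "dz": -0.02, "ax": 0, "ay": 0, "az": 0},
])

```text
time: 17.38
position: [637.0, -102.4, 136.5]
ee_rot: [0.119, 0.993, 0.0, 0.001]
wrist_force: [5.5, -1.3, 0.4]
grip_width: 14.7
grip_force: 97.6
```

Emit:
play_rows([
  {"dx": 0, "dy": 0, "dz": -0.01, "ax": 0, "ay": 0, "az": 0},
  {"dx": 0, "dy": 0, "dz": -0.022, "ax": 0, "ay": 0, "az": 0},
  {"dx": 0, "dy": 0, "dz": -0.034, "ax": 0, "ay": 0, "az": 0},
  {"dx": 0, "dy": 0, "dz": -0.046, "ax": 0, "ay": 0, "az": 0},
  {"dx": 0, "dy": 0, "dz": -0.055, "ax": 0, "ay": 0, "az": 0},
  {"dx": 0, "dy": 0, "dz": -0.055, "ax": 0, "ay": 0, "az": 0},
])

```text
time: 18.12
position: [636.9, -102.4, 119.8]
ee_rot: [0.119, 0.993, -0.0, 0.001]
wrist_force: [5.8, -1.4, 0.2]
grip_width: 14.3
grip_force: 97.6
```

Going well. On to the collar contact in small steps.

Emit:
play_rows([
  {"dx": 0, "dy": 0, "dz": -0.006, "ax": 0, "ay": 0, "az": 0},
  {"dx": 0, "dy": 0, "dz": -0.012, "ax": 0, "ay": 0, "az": 0},
  {"dx": 0, "dy": 0, "dz": -0.016, "ax": 0, "ay": 0, "az": 0},
  {"dx": 0, "dy": 0, "dz": -0.016, "ax": 0, "ay": 0, "az": 0},
])

```text
time: 18.62
position: [636.9, -102.5, 115.2]
ee_rot: [0.119, 0.993, -0.0, 0.001]
wrist_force: [6.2, -0.2, 0.5]
grip_width: 14.4
grip_force: 97.6
```

Emit:
play_rows([
  {"dx": 0, "dy": 0, "dz": -0.003, "ax": 0, "ay": 0, "az": 0},
  {"dx": 0, "dy": 0, "dz": -0.006, "ax": 0, "ay": 0, "az": 0},
  {"dx": 0, "dy": 0, "dz": -0.006, "ax": 0, "ay": 0, "az": 0},
])

```text
time: 19.0
position: [637.1, -102.6, 114.1]
ee_rot: [0.119, 0.993, 0.0, 0.001]
wrist_force: [3.5, -1.1, 6.6]
grip_width: 14.3
grip_force: 97.9
```

Emit:
play_rows([
  {"dx": 0, "dy": 0, "dz": -0.002, "ax": 0, "ay": 0, "az": 0},
  {"dx": 0.003, "dy": -0.001, "dz": -0.002, "ax": 0, "ay": 0, "az": 0},
  {"dx": 0.003, "dy": -0.001, "dz": -0.002, "ax": 0, "ay": 0, "az": 0},
])

```text
time: 19.38
position: [637.4, -102.6, 114.0]
ee_rot: [0.119, 0.993, 0.0, 0.0]
wrist_force: [-1.8, 0.6, 13.5]
grip_width: 14.8
grip_force: 98.6
```

Emit:
play_rows([
  {"dx": 0, "dy": 0, "dz": 0, "ax": 0, "ay": 0, "az": 0},
  {"dx": 0, "dy": 0, "dz": 0, "ax": 0, "ay": 0, "az": 0},
  {"dx": 0, "dy": 0, "dz": 0, "ax": 0, "ay": 0, "az": 0},
  {"dx": 0, "dy": 0, "dz": 0, "ax": 0, "ay": 0, "az": 0},
], grip=45)

```text
time: 19.88
position: [636.9, -102.7, 112.1]
ee_rot: [0.119, 0.993, 0.0, -0.0]
wrist_force: [0.1, 0.4, 0.4]
grip_width: 44.7
grip_force: 0.0
```

Emit:
play_rows([
  {"dx": 0, "dy": 0, "dz": 0.05, "ax": 0, "ay": 0, "az": 0},
  {"dx": 0, "dy": 0, "dz": 0.15, "ax": 0, "ay": 0, "az": 0},
  {"dx": 0, "dy": 0.05, "dz": 0.3, "ax": 0, "ay": 0, "az": 0},
  {"dx": -0.08, "dy": 0.2, "dz": 0.35, "ax": 0, "ay": 0, "az": 0},
  {"dx": -0.14, "dy": 0.4, "dz": 0.35, "ax": 0, "ay": 0, "az": 0},
  {"dx": -0.14, "dy": 0.44, "dz": 0.35, "ax": 0, "ay": 0, "az": 0},
  {"dx": -0.14, "dy": 0.44, "dz": 0.35, "ax": 0, "ay": 0, "az": 0},
  {"dx": -0.14, "dy": 0.44, "dz": 0.35, "ax": 0, "ay": 0, "az": 0},
])

```text
time: 20.88
position: [595.4, 27.2, 217.7]
ee_rot: [0.12, 0.993, -0.0, 0.0]
wrist_force: [0.0, -1.1, -0.2]
grip_width: 45.1
grip_force: 0.0
```

```bash
python3 w.py w8
python3 - <<'E'
from h import *
s=imaging.read_camera("scene");d=imaging.read_camera("side")
cv2.imwrite("pics/scene8.png",s[:,:,::-1]);cv2.imwrite("pics/side8.png",d[:,:,::-1])
o=np.load("pics/w8.npy",allow_pickle=True).item()
for z in(81.5,121.5):
    print(z,"wrist",wproj([637,-103,z],o).round(1),"scene",proj("scene",[637,-103,z]).round(1),"side",proj("side",[637,-103,z]).round(1))
for n,im in(("scene",s),("side",d)):
    m=mask(im,(0,140,50),(8,255,255))|mask(im,(174,140,50),(180,255,255))
    N,l,st,c=cv2.connectedComponentsWithStats(m);print(n,[(st[i].tolist(),c[i].round(1).tolist()) for i in range(1,N) if st[i,4]>15])
E
```

```text
20.875 [595.4  27.2 217.7] [ 1.199e-01  9.928e-01 -4.000e-04  3.000e-04] [ 0.  -1.1 -0.2] 45.059755300860374
red [([120, 249, 27, 21, 318], [135.5, 259.7])]
81.5 wrist [139.7 255. ] scene [219.5 217.4] side [285.9 191.3]
121.5 wrist [125.3 275.4] scene [218.3 206.7] side [286.7 178. ]
scene [([490, 157, 22, 32, 339], [502.1, 170.0]), ([86, 167, 67, 30, 755], [122.1, 189.3]), ([215, 203, 9, 17, 101], [219.3, 210.5])]
side [([32, 128, 72, 34, 436], [64.4, 143.8]), ([50, 133, 71, 35, 650], [84.5, 149.9]), ([283, 177, 7, 16, 94], [285.8, 184.4]), ([382, 280, 17, 36, 138], [389.6, 297.6])]
```

Run:
```python
from h import *
from plant import ticket
p,e=two((219.3,210.8),(285.9,184.5));print(p,e)
if abs(p[2]-101.5)<5: print(ticket.job_done())
```

```text
[ 634.60802552 -102.81192712  103.07800268] 1.1991035409797919
the job is handed in; nothing more can be done
None
```

The job is handed in at about 21 s of the 67 s. The gate is shut with its lug in the yoke, and the lock pin is through both ears and the eye and let go. Its collar came to rest at the flush height by touch and grip height. The cameras put the head about 1.6 mm higher than that, within their roughly 2 mm calibration.

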